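# Open the bench air valve at a goldsmith's bench

## Robot

A 6-joint arm with a two-finger parallel gripper is mounted at the origin on the work surface. World frame = base frame: x ahead of the robot, y to its left, z up, the work surface at z = 0. Lengths are in m, angles in rad, forces in N, time in s.
With the tool pointing down it reaches from about 0.4 to 0.825 m from the base axis. Payload 7 kg.
Tool frame: the origin (TCP) lies at the very end of the fingers, on their centre line; the grasp point (between the pads) lies arm.hold_point_z behind it (arm.hold_point_z is the distance from the TCP to the grasp point, in m); z points along the fingers, y is the line along which they close (so a half turn about z gives the same grasp; the last joint's range is limited). The gripper opens to 88 mm and grips with 3 to 60 N. Pads are 19 mm wide; open, the fingers measure 130 mm over their backs; the gripper's body (78 mm by 193 mm) begins 47 mm behind the grasp point.
Start: joints at [1.453, 0.359, 0.012, 0, -1.224, -0.288], TCP at [0.266, 0.62, 0.227] pointing down, gripper open.
Joint ranges: [-3.07, 3.07], [-1.43, 2.12], [-1.02, 1.25], [-3.03, 1.67], [-3.05, -0], [-3.03, 3.03]. Speed limits (rad/s): [2.39, 2.39, 3.01, 3.14, 3.14, 3.14].

## Interface

Orientations are given as [roll, pitch, yaw] about the fixed x, y, z axes, in that order (R = Rz(yaw) Ry(pitch) Rx(roll)).
In Python, from station import arm gives the robot as it stands.
- The arm moves only by the tool shift_gripper, called as name(argument=value, ...) on one line, values as JSON. Schema: {"type":"object","properties":{"offsets":{"type":"array","items":{"type":"array","items":{"type":"number"},"minItems":5,"maxItems":5},"minItems":1,"maxItems":20},"squeeze":{"type":"number"},"only":{"type":"string"},"quiet":{"type":"boolean"},"lines":{"type":"string"}},"required":["offsets"],"additionalProperties":false}. offsets is a list of rows, 1 to 20 of them, each of 5 numbers: the finger opening in m, then dx, dy, dz in units of 50 mm, then a turn about the tool's z in units of 0.05 rad; each row is the pose to reach, as a shift and turn from the pose commanded when the call began, along the tool's axes at that moment; what a row does not reach only later rows make up. A row lasts 1/12 s, in which the tool goes at most 0.0417 m and 0.125 rad, less where a joint would pass 70% of its speed; a pose out of reach is approached as far as the arm can. The fingers move at their own pace and stop on an object; squeeze is the grip in N (left out, the last holds). Time passes only in rows, so rows that do not move let the fingers close. The tool returns the time, the measured TCP pose, the force, the opening and the grip force at its end. only (a regular expression) keeps the lines of the reply that match it, lines (a string "A,B") keeps lines A to B, and quiet returns only ok. Input that does not fit is refused with a message, and nothing moves.
- arm.get_state(): the state, without advancing time (a new reading comes with each control period).
- arm.grab_frame(name): name is "scene" or "top" or "wrist"; returns the picture (384x512x3 uint8, red, green, blue); there is no depth.
- arm.camera_params(name): a dict with "fx", "fy", "cx", "cy" (pixels), "D" ([k1, k2, p1, p2, k3] as OpenCV has them; the pictures are not rectified), "T" (4x4, takes a point from camera to world coordinates); the wrist camera has in their place "hand_eye" (4x4, takes a point from camera to tool coordinates, whose origin is the TCP and whose axes are the flange's). Camera axes: x right, y down, z forward; pixel columns grow to the right and rows downward; lengths in m; the calibration is good to about 2 mm. A picture is of the moment at which its call begins: read the wrist's pose just before it. camera_params takes no time and is no camera call.
- arm.job_done(): hands the job in; it is judged then, once.
The state is a dict: "t": time; "q": joint angles; "qd": joint speeds; "joint_efforts": joint torques, N m; "eef_pos": TCP position; "ee_rot": TCP orientation; "force": force on the tool from outside, world axes, zero at the start; "moment": the same for the moment, N m; "width": finger opening in m; "gripper_force": force on a finger pad.
Only numpy, scipy, OpenCV 4.12 (cv2) and the standard library are available. Lean on these libraries where they do the work, as an engineer would, in place of code of your own. Each camera call takes 0.05 s, during which the arm holds its last target. There are 200 camera calls.

## Task

Three bench valves with round black ball knobs stand among the goldsmith's things. Open the one with the biggest ball for the air graver: grip its smooth ball across the middle from above and turn it counter-clockwise until the line on its turning face points at the long thick mark on the rim of its dial, then let go. Leave the two small-ball valves as they are set.

Things in the scene. Friction and masses are not known exactly. Their poses are not given: they have to be found in the camera images.
- main_ball (a point): Centre of the biggest valve's smooth black ball, 46 mm across, 86 mm above the table, fixed on a 17 mm stem turning about the vertical through it; x axis along the line. Needs about 0.2 N m, stays where left, slips if gripped well above its middle. The flat 112 mm dial, top 46 mm above the table, is fixed; a brass coupling (31 mm high) juts 64 mm from the axis, on the side away from the long mark.
- main_knob (a joint): Turn of the biggest valve's ball (rad), counter-clockwise from above positive; 0 = its line at the long mark. Starts -1.25 to -0.6, stops at -1.7 and 1.0. The line (black, radial, 4 mm wide) is on the 80 mm aluminium face under the ball, which turns with it; the fixed black rim has one long thick white mark (14 x 5 mm) and short thin ticks.
- small_a_line_tip (a point): Outer end of the black line on one small-ball valve (not to be turned), 26 mm from its vertical axis, 37 mm above the table; x axis along the line, outward. That valve has a 28 mm black ball, centre 64 mm above the table, over an 84 mm dial.
- small_b_line_tip (a point): The same point of the other small-ball valve (not to be turned), same shape and size. The three valves stand in a row across the bench in any order, their axes at least 180 mm apart; loose things near them are under 50 mm high.

How it is judged:
By the outcome, as a careful person would: the job done as asked, in the order asked, and still so for the second after the job is handed in, with the robot touching nothing.
It also fails if it takes over 32 s, if anything falls off the work surface, if the arm or the gripper's body presses on something with over 40 N, if the wrist force passes 120 N, or if a joint passes its speed limit or range.

## Working session

There is one attempt and no reset: what is moved stays moved. The work goes in short steps, Python scripts to look and compute and a tool call to move; the robot and the scene stay as the last step left them, time stands still between calls to the robot, and variables do not carry over. Pictures are saved under pics/ and viewed, at most 10 in all, crops included, and the job is handed in when it is done.

```bash
ls; mkdir -p pics; python3 - <<'E'
from station import arm
import cv2,numpy as np
s=arm.get_state();print(s['t'],s['eef_pos'],s['ee_rot'],s['width'],arm.hold_point_z)
for n in("scene","top"):
    im=arm.grab_frame(n);cv2.imwrite(f'pics/{n}0.png',im[...,::-1]);p=arm.camera_params(n);print(n,p)
print(arm.camera_params("wrist"))
E
```

```text
pics
station.py
0.0 [0.26630644 0.61970244 0.22562633] [ 3.13992865e+00 -1.30392488e-04 -4.05971454e-01] 0.0876910056253143 0.0188
scene {'fx': 348.838814503, 'fy': 348.838814503, 'cx': 256.8746437179573, 'cy': 196.1158391232247, 'D': array([-0.03421944,  0.        ,  0.        ,  0.        ,  0.        ]), 'T': array([[ 0.41840706,  0.64735038, -0.63708164,  1.03696712],
       [ 0.90814575, -0.28707038,  0.30473249, -0.2221444 ],
       [ 0.01438143, -0.70606521, -0.70800077,  0.63919375],
       [ 0.        ,  0.        ,  0.        ,  1.        ]])}
top {'fx': 427.55302220039016, 'fy': 427.55302220039016, 'cx': 249.18610325183107, 'cy': 199.68363451094996, 'D': array([-0.15309016,  0.        ,  0.        ,  0.        ,  0.        ]), 'T': array([[-0.02729835, -0.99682087,  0.07485291,  0.50044185],
       [-0.99925922,  0.02517974, -0.02910299,  0.00988036],
       [ 0.02712569, -0.07559192, -0.99676981,  0.81257406],
       [ 0.        ,  0.        ,  0.        ,  1.        ]])}
{'fx': 308.9085614650498, 'fy': 308.9085614650498, 'cx': 254.75835634719346, 'cy': 197.0839952843765, 'D': array([-0.01971769,  0.        ,  0.        ,  0.        ,  0.        ]), 'hand_eye': array([[-7.27155996e-05, -9.66784794e-01, -2.55591777e-01,
         6.86825696e-02],
       [ 9.99999933e-01,  2.16638152e-05, -3.66443095e-04,
        -4.28880728e-05],
       [ 3.59808705e-04, -2.55591787e-01,  9.66784727e-01,
        -1.58446042e-01],
       [ 0.00000000e+00,  0.00000000e+00,  0.00000000e+00,
         1.00000000e+00]])}
```

View pics/top0.png

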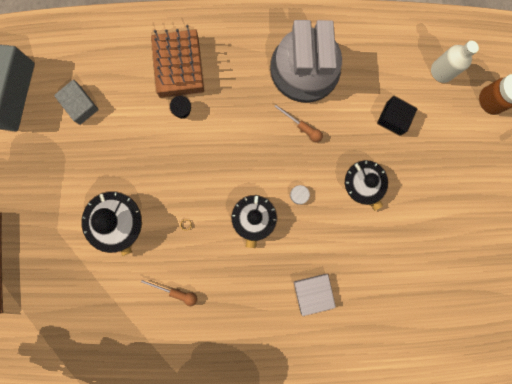

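View pics/scene0.png

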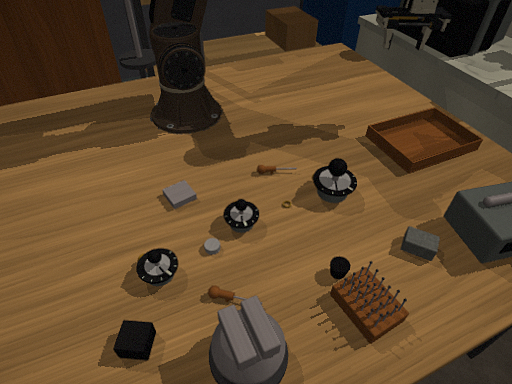

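The biggest valve is at about (111,221) in top and (337,180) in scene. The small valves are at (254,218) and (366,182) in top. I'll triangulate the ball and zoom in on the dial.

```bash
cat > h.py <<'E'
import cv2,numpy as np
from station import arm
def ray(n,uv,T=None):
    p=arm.camera_params(n);K=np.array([[p['fx'],0,p['cx']],[0,p['fy'],p['cy']],[0,0,1]])
    x=cv2.undistortPoints(np.array(uv,float).reshape(-1,1,2),K,p['D'])[:,0]
    T=p['T'] if T is None else T
    return T[:3,3],np.c_[x,np.ones(len(x))]@T[:3,:3].T
def plane(n,uv,z,T=None):
    o,d=ray(n,uv,T);return o+d*((z-o[2])/d[:,2])[:,None]
def tri(rays):
    A=0;b=0
    for o,d in rays:
        d=d/np.linalg.norm(d);P=np.eye(3)-np.outer(d,d);A=A+P;b=b+P@o
    x=np.linalg.solve(A,b);return x,[np.linalg.norm((np.eye(3)-np.outer(d,d)/(d@d))@(x-o)) for o,d in rays]
E
python3 - <<'E'
import cv2,numpy as np
a=cv2.imread('pics/top0.png')[186:261,74:149];b=cv2.imread('pics/scene0.png')[145:220,300:375]
cv2.imwrite('pics/crop0.png',np.hstack([cv2.resize(i,(400,400),interpolation=cv2.INTER_CUBIC) for i in(a,b)]))
E
```

```text
(no output)
```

View pics/crop0.png

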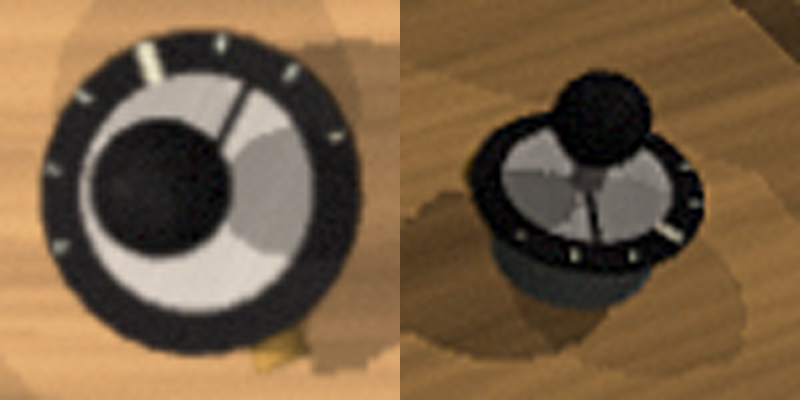

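Crop: in top, the ball is at (103.8,220.7), the line tip at (120.5,201.3) and the long mark at (101.5,197.2). In scene, the ball is at (337.3,166.7), the line tip at (336.5,189.6) and the mark at (350,188.1). The coupling is opposite the mark, as it should be.

```bash
python3 - <<'E'
from h import *
f=lambda x,y,X,Y:[X+(x+.5)/5.3333-.5,Y+(y+.5)/5.3333-.5]
pts={'ball':((161,187),(201,118)),'linetip':((250,84),(197,240)),'mark':((149,62),(269,232))}
for k,(a,b) in pts.items():
    r=[]
    for n,uv in(('top',f(*a,74,186)),('scene',f(*b,300,145))):
        o,d=ray(n,[uv]);r.append((o,d[0]))
    x,e=tri(r);print(k,x.round(4),np.round(e,4),np.hypot(*x[:2]))
c=plane('top',[f(200,191,74,186)],.046)[0];print('dial c',c)
for n,X,Y,i,off in(('top',74,186,0,0),('scene',300,145,1,0)):
    P={k:plane(n,[f(*v[i],X,Y)],{'ball':.086,'mark':.046,'linetip':.046}[k])[0] for k,v in pts.items()}
    ax=P['ball'];L=P['linetip']-ax;M=P['mark']-ax
    print(n,ax.round(4),np.linalg.norm(L[:2]),np.linalg.norm(M[:2]),np.arctan2(L[1],L[0]),np.arctan2(M[1],M[0]))
s=arm.get_state()
E
```

```text
ball [0.5256 0.2399 0.085 ] [0.0007 0.0007] 0.5777733696775084
linetip [0.5614 0.2216 0.0454] [0.001 0.001] 0.6035362781183875
mark [0.5697 0.2568 0.0442] [0.0006 0.0006] 0.6249440777957338
dial c [0.52496963 0.23804879 0.046     ]
top [0.5252 0.239  0.086 ] 0.04016461200219234 0.04707367768476663 -0.4797049039368614 0.36178844521013953
scene [0.5266 0.2399 0.086 ] 0.03973767927335904 0.04751427754723942 -0.4635841904285675 0.3465222740633399
```

The manual's scale: shifts go in units of 50 mm and turns go in units of 0.05 rad. Converting my numbers, 0.389 m is 7.78, 0.247 m is 4.94.

shift_gripper(offsets=[[0.088, 7.78, 4.94, 0, 0], [0.088, 7.78, 4.94, 0, 0], [0.088, 7.78, 4.94, 0, 0], [0.088, 7.78, 4.94, 0, 0], [0.088, 7.78, 4.94, 0, 0], [0.088, 7.78, 4.94, 0, 0], [0.088, 7.78, 4.94, 0, 0], [0.088, 7.78, 4.94, 0, 0], [0.088, 7.78, 4.94, 0, 0], [0.088, 7.78, 4.94, 0, 0], [0.088, 7.78, 4.94, 0, 0], [0.088, 7.78, 4.94, 0, 0], [0.088, 7.78, 4.94, 0, 0], [0.088, 7.78, 4.94, 0, 0], [0.088, 7.78, 4.94, 0, 0]], squeeze=50)

```text
t: 1.35
eef_pos: [0.5259, 0.2403, 0.2264]
ee_rot: [3.141, 0.0, -0.405]
force: [0.2, 0.3, 0.5]
width: 0.0879
gripper_force: 0.0
```

```bash
python3 - <<'E'
from h import *
s=arm.get_state();print(s['q'],s['ee_rot'],s['eef_pos']);im=arm.grab_frame('wrist')[...,::-1];cv2.imwrite('pics/w1.png',im)
np.savez('w1.npz',p=s['eef_pos'],r=s['ee_rot'])
E
```

```text
[ 7.66601527e-01  2.00859221e-01 -2.06939998e-01 -2.27861374e-04
 -1.16326365e+00  3.99111484e-01] [ 3.14142834e+00  2.96316472e-04 -4.05173680e-01] [0.52589708 0.24031104 0.22636493]
```

View pics/w1.png

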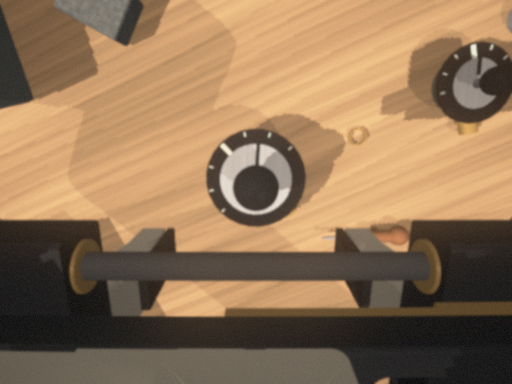

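Wrist view: ball near (256,185), line end near (259,145), long mark near (226,149), dial centre near (256,177). I'll measure these more exactly.

```bash
cat > wm.py <<'E'
from h import *
from scipy.spatial.transform import Rotation as Ro
import sys
def measure(im,p,r,seed):
    T=np.eye(4);T[:3,:3]=Ro.from_euler('xyz',r).as_matrix();T[:3,3]=p
    T=T@arm.camera_params('wrist')['hand_eye']
    g=cv2.cvtColor(im,cv2.COLOR_BGR2GRAY);hsv=cv2.cvtColor(im,cv2.COLOR_BGR2HSV)
    m=((g<70)).astype(np.uint8)
    cs,_=cv2.findContours(m,cv2.RETR_EXTERNAL,cv2.CHAIN_APPROX_NONE)
    c=[c for c in cs if cv2.pointPolygonTest(c,seed,True)>-15 and 3000<cv2.contourArea(c)<20000][0]
    e=cv2.fitEllipse(c);dial=plane('wrist',[e[0]],.046,T)[0]
    print('dial ellipse',e,'centre',dial.round(4))
    # polar sampling about dial centre on plane z=.046
    K=arm.camera_params('wrist');Km=np.array([[K['fx'],0,K['cx']],[0,K['fy'],K['cy']],[0,0,1]])
    Ti=np.linalg.inv(T);rv=cv2.Rodrigues(Ti[:3,:3])[0]
    def prof(ax,rad):
        th=np.arange(-np.pi,np.pi,.005);q=np.c_[ax[0]+rad*np.cos(th),ax[1]+rad*np.sin(th),np.full(len(th),.046)]
        uv=cv2.projectPoints(q,rv,Ti[:3,3],Km,K['D'])[0][:,0].astype(np.float32)
        return th,cv2.remap(g,uv[:,0:1].copy(),uv[:,1:2].copy(),cv2.INTER_LINEAR)[:,0].astype(float)
    return T,dial,prof
def peak(th,v,c,w):
    k=abs(th-c)<w;t=th[k];x=np.clip(v[k]-np.median(v[k]),0,None);x[x<.4*x.max()]=0;return (t*x).sum()/x.sum(),x.max()
E
python3 - <<'E'
from wm import *
z=np.load('w1.npz');im=cv2.imread('pics/w1.png');T,d,prof=measure(im,z['p'],z['r'],(256.,185.))
b=plane('wrist',[(256,185)],.086,T)[0];print('ball',b.round(4))
for r in(.043,.046,.049): print('mark',r,peak(*prof(d,r),.355,.3))
for r in(.030,.033,.036):
    th,v=prof(d,r);print('line',r,peak(th,-v,-.47,.3))
# triangulate ball wrist+top+scene
R=[]
for n,uv,t in(('top',(103.8,220.7),None),('scene',(337.3,166.7),None),('wrist',(256,185),T)):
    o,dd=ray(n,[uv],t);R.append((o,dd[0]))
print(tri(R))
E
```

```text
Traceback (most recent call last):
  File "wm.py", line 10, in measure
    c=[c for c in cs if cv2.pointPolygonTest(c,seed,True)>-15 and 3000<cv2.contourArea(c)<20000][0]
      ~~~~~~~~~~~~~~~~~~~~~~~~~~~~~~~~~~~~~~~~~~~~~~~~~~~~~~~~~~~~~~~~~~~~~~~~~~~~~~~~~~~~~~~~~~^^^
IndexError: list index out of range
```

```bash
sed -i 's/g<70/g<TH/; s/^import sys/TH=45/' wm.py; cat > run.py <<'E'
from wm import *
import sys,wm
name,g=sys.argv[1],float(sys.argv[2])
z=np.load(name+'.npz');im=cv2.imread(f'pics/{name}.png')
gg=cv2.cvtColor(im,cv2.COLOR_BGR2GRAY)
T,d,prof=measure(im,z['p'],z['r'],(256.,178.))
b=plane('wrist',[(256,185)],.086,T)[0];print('ball',b.round(4))
for r in(.045,.048,.051): print('mark',r,peak(*prof(d,r),.355,.3))
for r in(.030,.033,.036):
    th,v=prof(d,r);print('line',r,peak(th,-v,g,.3))
E
for t in 35 45 55; do sed -i "s/^TH=.*/TH=$t/" wm.py; python3 run.py w1 -0.47 2>&1 | tail -9; done
```

```text
Traceback (most recent call last):
  File "run.py", line 6, in <module>
    T,d,prof=measure(im,z['p'],z['r'],(256.,178.))
             ~~~~~~~^^^^^^^^^^^^^^^^^^^^^^^^^^^^^^
  File "wm.py", line 10, in measure
    c=[c for c in cs if cv2.pointPolygonTest(c,seed,True)>-15 and 3000<cv2.contourArea(c)<20000][0]
      ~~~~~~~~~~~~~~~~~~~~~~~~~~~~~~~~~~~~~~~~~~~~~~~~~~~~~~~~~~~~~~~~~~~~~~~~~~~~~~~~~~~~~~~~~~^^^
IndexError: list index out of range
Traceback (most recent call last):
  File "run.py", line 6, in <module>
    T,d,prof=measure(im,z['p'],z['r'],(256.,178.))
             ~~~~~~~^^^^^^^^^^^^^^^^^^^^^^^^^^^^^^
  File "wm.py", line 10, in measure
    c=[c for c in cs if cv2.pointPolygonTest(c,seed,True)>-15 and 3000<cv2.contourArea(c)<20000][0]
      ~~~~~~~~~~~~~~~~~~~~~~~~~~~~~~~~~~~~~~~~~~~~~~~~~~~~~~~~~~~~~~~~~~~~~~~~~~~~~~~~~~~~~~~~~~^^^
IndexError: list index out of range
Traceback (most recent call last):
  File "run.py", line 6, in <module>
    T,d,prof=measure(im,z['p'],z['r'],(256.,178.))
             ~~~~~~~^^^^^^^^^^^^^^^^^^^^^^^^^^^^^^
  File "wm.py", line 10, in measure
    c=[c for c in cs if cv2.pointPolygonTest(c,seed,True)>-15 and 3000<cv2.contourArea(c)<20000][0]
      ~~~~~~~~~~~~~~~~~~~~~~~~~~~~~~~~~~~~~~~~~~~~~~~~~~~~~~~~~~~~~~~~~~~~~~~~~~~~~~~~~~~~~~~~~~^^^
IndexError: list index out of range
```

The long mark probably breaks the rim into a C shape, so I'll use the convex hull instead.

```bash
sed -i 's/^TH=.*/TH=55/; s/    c=\[c for c in cs.*/    c=[h for h in map(cv2.convexHull,cs) if cv2.pointPolygonTest(h,seed,True)>20 and 4000<cv2.contourArea(h)<20000][0]/' wm.py; python3 run.py w1 -0.47 2>&1 | tail -9
python3 - <<'E'
import cv2;g=cv2.imread('pics/w1.png',0);print(g[177,195:320:3],g[185,240],g[120:230:4,256])
E
```

```text
Traceback (most recent call last):
  File "run.py", line 6, in <module>
    T,d,prof=measure(im,z['p'],z['r'],(256.,178.))
             ~~~~~~~^^^^^^^^^^^^^^^^^^^^^^^^^^^^^^
  File "wm.py", line 10, in measure
    c=[h for h in map(cv2.convexHull,cs) if cv2.pointPolygonTest(h,seed,True)>20 and 4000<cv2.contourArea(h)<20000][0]
      ~~~~~~~~~~~~~~~~~~~~~~~~~~~~~~~~~~~~~~~~~~~~~~~~~~~~~~~~~~~~~~~~~~~~~~~~~~~~~~~~~~~~~~~~~~~~~~~~~~~~~~~~~~~~~^^^
IndexError: list index out of range
[171 169 170 169  85  62  63  67 128 220 215 198 196 169  66  62  58  55
  53  54  56  58  55  52  55  51  47 110 158 157 155 158 120  58  53  57
  61 111 129 130 128 132] 60 [179 170 115  65  64  69 129 149 116 104  91  74  55  55  54  54  52  61
  58  56  57  58  58 200  64  60  61 168]
```

Black pixels read about 60 and the background at least 110, so the threshold should be 90.

```bash
sed -i 's/^TH=.*/TH=90/' wm.py; python3 run.py w1 -0.47 2>&1 | tail -9
```

```text
dial ellipse ((255.75643920898438, 177.1093292236328), (95.9863510131836, 97.94171142578125), 77.7886962890625) centre [0.5274 0.2386 0.046 ]
ball [0.5273 0.2385 0.086 ]
mark 0.045 (np.float64(0.40152320153126353), np.float64(171.0))
mark 0.048 (np.float64(0.3986793960995724), np.float64(172.0))
mark 0.051 (np.float64(0.39656919612111413), np.float64(163.0))
line 0.03 (np.float64(-0.4643730575434385), np.float64(106.5))
line 0.033 (np.float64(-0.4689710582591108), np.float64(114.0))
line 0.036 (np.float64(-0.4663614239924616), np.float64(109.0))
```

shift_gripper(offsets=[[0.088, 0.02, 0.02, 0.8, 0], [0.088, 0.02, 0.02, 1.6, 0], [0.088, 0.02, 0.02, 2.4, 0], [0.088, 0.02, 0.02, 2.9, 0], [0.088, 0.02, 0.02, 3.2, 0], [0.088, 0.02, 0.02, 3.2, 0], [0.088, 0.02, 0.02, 3.2, 0], [0.03, 0.02, 0.02, 3.2, 0], [0.03, 0.02, 0.02, 3.2, 0], [0.03, 0.02, 0.02, 3.2, 0], [0.03, 0.02, 0.02, 3.2, 0], [0.03, 0.02, 0.02, 3.2, 0], [0.03, 0.02, 0.02, 3.2, 0], [0.03, 0.02, 0.02, 3.2, 0], [0.03, 0.02, 0.02, 3.2, 0]], squeeze=45)

```text
t: 2.65
eef_pos: [0.5273, 0.2388, 0.0669]
ee_rot: [-3.14, -0.0, -0.406]
force: [0.5, 2.7, 1.1]
width: 0.0443
gripper_force: 45.0
```

In the tool's units: -0.865 rad is -17.3.

shift_gripper(offsets=[[0.03, 0, 0, 0, -2], [0.03, 0, 0, 0, -4], [0.03, 0, 0, 0, -6], [0.03, 0, 0, 0, -8], [0.03, 0, 0, 0, -10], [0.03, 0, 0, 0, -12], [0.03, 0, 0, 0, -14], [0.03, 0, 0, 0, -16], [0.03, 0, 0, 0, -17.3], [0.03, 0, 0, 0, -17.3], [0.03, 0, 0, 0, -17.3], [0.03, 0, 0, 0, -17.3]], squeeze=45)

```text
t: 3.65
eef_pos: [0.5273, 0.2406, 0.0669]
ee_rot: [-3.14, -0.003, 0.46]
force: [-3.3, 9.5, 0.5]
width: 0.0447
gripper_force: 45.0
```

```bash
python3 -c "
from station import arm;import cv2,numpy as np
s=arm.get_state();print(s['moment'],s['q'])
cv2.imwrite('pics/s2.png',arm.grab_frame('scene')[120:240,270:400,::-1])"
```

```text
[3.13704007 1.02989352 0.2219346 ] [ 0.76456472  0.35420718 -0.40142942 -0.00158039 -0.8118496   1.26737563]
```

Turned by 0.866 with low forces. Next I'll release, rise and look again.

In the tool's units: -0.16 m is -3.2, -0.12 m is -2.4.

shift_gripper(offsets=[[0.088, 0, 0, 0, 0], [0.088, 0, 0, 0, 0], [0.088, 0, 0, 0, 0], [0.088, 0, 0, 0, 0], [0.088, 0, 0, 0, 0], [0.088, 0, 0, 0, 0], [0.088, 0, 0, -0.8, 0], [0.088, 0, 0, -1.6, 0], [0.088, 0, 0, -2.4, 0], [0.088, 0, 0, -3.2, 0], [0.088, 0, 0, -3.2, 0], [0.088, 0, 0, -3.2, 0], [0.088, 0, 0, -3.2, 0]])

```text
t: 4.78
eef_pos: [0.5265, 0.2381, 0.2264]
ee_rot: [-3.141, 0.0, 0.459]
force: [-0.1, -0.1, 0.6]
width: 0.0879
gripper_force: 0.0
```

```bash
python3 - <<'E'
from h import *
s=arm.get_state();im=arm.grab_frame('wrist')[...,::-1];cv2.imwrite('pics/w2.png',im)
np.savez('w2.npz',p=s['eef_pos'],r=s['ee_rot'])
E
python3 run.py w2 0.36
```

```text
dial ellipse ((253.2814178466797, 177.552978515625), (95.97186279296875, 98.32691192626953), 97.82556915283203) centre [0.5273 0.2404 0.046 ]
ball [0.5289 0.238  0.086 ]
mark 0.045 (np.float64(0.3552500430393458), np.float64(166.0))
mark 0.048 (np.float64(0.35589670811226), np.float64(165.0))
mark 0.051 (np.float64(0.3567487282823463), np.float64(129.0))
line 0.03 (np.float64(0.40122556985335484), np.float64(105.5))
line 0.033 (np.float64(0.40520823573819453), np.float64(103.0))
line 0.036 (np.float64(0.40903697603976086), np.float64(77.0))
```

View pics/w2.png

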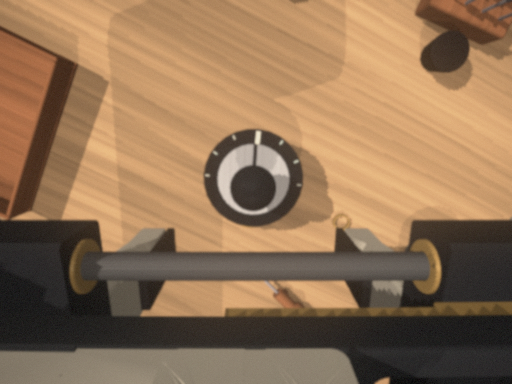

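The line appears slightly past the mark, by about 0.05 rad, though the fitted centre is uncertain. I'll take a closer view from straight overhead to check.

In the tool's units: -0.08 m is -1.6, 0.08 m is 1.6.

shift_gripper(offsets=[[0.088, -0.6, 0, 0.6, 0], [0.088, -1.2, 0, 1.2, 0], [0.088, -1.6, 0, 1.6, 0], [0.088, -1.6, 0, 1.6, 0], [0.088, -1.6, 0, 1.6, 0], [0.088, -1.6, 0, 1.6, 0]])

```text
t: 5.33
eef_pos: [0.4555, 0.203, 0.1462]
ee_rot: [3.141, 0.001, 0.46]
force: [-0.1, -0.1, 0.4]
width: 0.0879
gripper_force: 0.0
```

```bash
cat > fine.py <<'E'
from wm import *
import sys
name,seed=sys.argv[1],(float(sys.argv[2]),float(sys.argv[3]))
z=np.load(name+'.npz');im=cv2.imread(f'pics/{name}.png')
T,d,prof=measure(im,z['p'],z['r'],seed)
def circ(lo,hi,sign,skip):  # centre of a ring edge by strongest radial gradient
    rr=np.arange(lo,hi,.00025);P=np.array([prof(d,r)[1] for r in rr]);th=prof(d,.04)[0]
    G=sign*np.gradient(cv2.GaussianBlur(P,(1,7),0),axis=0);i=G.argmax(0);k=(abs(th-.37)>skip)&(G.max(0)>6)
    r=rr[i];x,y=r*np.cos(th),r*np.sin(th)
    for _ in range(4):
        s=np.linalg.lstsq(np.c_[2*x[k],2*y[k],np.ones(k.sum())],(x*x+y*y)[k],rcond=None)[0]
        R=np.sqrt(s[2]+s[0]**2+s[1]**2);k&=abs(np.hypot(x-s[0],y-s[1])-R)<.0015
    return d[:2]+s[:2],R,k.sum()
c1,R1,n1=circ(.050,.062,1,0);c2,R2,n2=circ(.035,.045,-1,.35)
print('outer',c1.round(4),R1,n1,'face',c2.round(4),R2,n2)
for c in(c1,c2):
    out=[]
    for rs,s in((np.arange(.043,.0525,.001),1),(np.arange(.027,.0375,.001),-1)):
        pts=[]
        for r in rs:
            th,v=prof(c,r);a,_=peak(th,s*v,.37,.2);pts.append([r*np.cos(a),r*np.sin(a)])
        pts=np.array(pts);dr=cv2.fitLine(pts.astype(np.float32),cv2.DIST_L2,0,0,0)[:,0];m=pts.mean(0)
        out.append((np.arctan2(m[1],m[0]).round(4),np.arctan(dr[1]/dr[0]).round(4)))
    print('mark(angle,slope)',out[0],'line',out[1],'diff line-mark',out[1][0]-out[0][0])
E
python3 - <<'E'
from h import *
s=arm.get_state();im=arm.grab_frame('wrist')[...,::-1];cv2.imwrite('pics/w3.png',im)
np.savez('w3.npz',p=s['eef_pos'],r=s['ee_rot'])
cv2.imwrite('pics/w3c.png',cv2.resize(im[30:190,170:340],None,fx=3.5,fy=3.5,interpolation=cv2.INTER_CUBIC))
E
python3 fine.py w2 253 177; python3 fine.py w3 256 115
```

```text
dial ellipse ((253.2814178466797, 177.552978515625), (95.97186279296875, 98.32691192626953), 97.82556915283203) centre [0.5273 0.2404 0.046 ]
outer [0.5253 0.2397] 0.05538453986799183 803 face [0.5248 0.2397] 0.040389089213752366 1116
mark(angle,slope) (np.float64(0.3552), np.float32(0.3505)) line (np.float64(0.3987), np.float32(0.4155)) diff line-mark 0.04349999999999998
mark(angle,slope) (np.float64(0.3526), np.float32(0.3522)) line (np.float64(0.3938), np.float32(0.4144)) diff line-mark 0.04119999999999996
dial ellipse ((252.16946411132812, 98.31648254394531), (137.40211486816406, 143.01702880859375), 174.46107482910156) centre [0.5281 0.2412 0.046 ]
outer [0.5254 0.24  ] 0.05545485988497468 1181 face [0.5254 0.2401] 0.04041775696294361 1117
mark(angle,slope) (np.float64(0.3541), np.float32(0.3573)) line (np.float64(0.4002), np.float32(0.3399)) diff line-mark 0.046099999999999974
mark(angle,slope) (np.float64(0.3517), np.float32(0.3529)) line (np.float64(0.3961), np.float32(0.3478)) diff line-mark 0.044399999999999995
```

View pics/w3c.png

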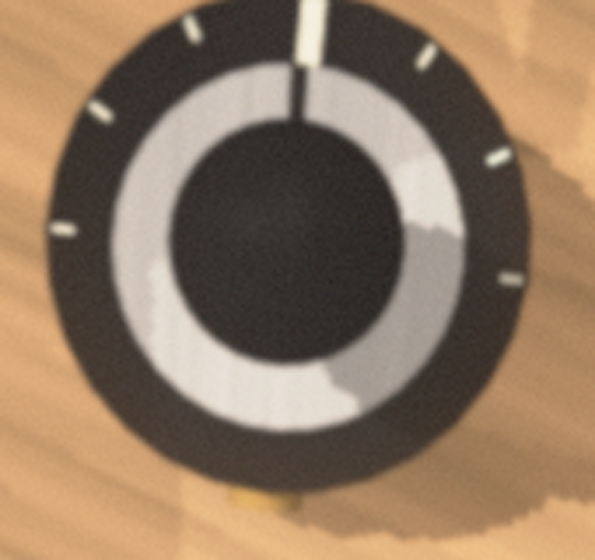

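The line is about 0.045 rad past the mark in both views. I'll re-grip on the refined axis (0.5253, 0.2399) and turn back 0.045.

shift_gripper(offsets=[[0.088, 0.8, -0.02, 0, 0], [0.088, 1.58, -0.04, 0, 0], [0.088, 1.58, -0.04, 0, 0], [0.088, 1.58, -0.04, 0.8, 0], [0.088, 1.58, -0.04, 1.3, 0], [0.088, 1.58, -0.04, 1.58, 0], [0.088, 1.58, -0.04, 1.58, 0], [0.088, 1.58, -0.04, 1.58, 0], [0.03, 1.58, -0.04, 1.58, 0], [0.03, 1.58, -0.04, 1.58, 0], [0.03, 1.58, -0.04, 1.58, 0], [0.03, 1.58, -0.04, 1.58, 0], [0.03, 1.58, -0.04, 1.58, 0], [0.03, 1.58, -0.04, 1.58, 0], [0.03, 1.58, -0.04, 1.58, 0]], squeeze=45)

```text
t: 6.63
eef_pos: [0.5252, 0.2398, 0.0678]
ee_rot: [-3.141, -0.0, 0.459]
force: [-0.5, 0.2, -0.2]
width: 0.0465
gripper_force: 0.0
```

shift_gripper(offsets=[[0.03, 0, 0, 0, 0.4], [0.03, 0, 0, 0, 0.9], [0.03, 0, 0, 0, 0.9], [0.03, 0, 0, 0, 0.9], [0.03, 0, 0, 0, 0.9], [0.088, 0, 0, 0, 0.9], [0.088, 0, 0, 0, 0.9], [0.088, 0, 0, 0, 0.9], [0.088, 0, 0, 0, 0.9], [0.088, 0, 0, 0, 0.9], [0.088, 0, 0, 0, 0.9], [0.088, 0, 0, -0.8, 0.9], [0.088, 0, 0, -1.58, 0.9], [0.088, -0.8, 0, -1.58, 0.9], [0.088, -1.58, 0, -1.58, 0.9], [0.088, -1.58, 0, -1.58, 0.9], [0.088, -1.58, 0, -1.58, 0.9], [0.088, -1.58, 0, -1.58, 0.9]])

```text
t: 8.13
eef_pos: [0.4546, 0.205, 0.1472]
ee_rot: [-3.141, -0.002, 0.415]
force: [0.3, 0.2, -0.1]
width: 0.0874
gripper_force: 0.0
```

```bash
python3 - <<'E'
from h import *
s=arm.get_state();im=arm.grab_frame('wrist')[...,::-1];cv2.imwrite('pics/w4.png',im)
np.savez('w4.npz',p=s['eef_pos'],r=s['ee_rot'])
cv2.imwrite('pics/w4c.png',cv2.resize(im[20:180,170:340],None,fx=3.5,fy=3.5,interpolation=cv2.INTER_CUBIC))
E
python3 fine.py w4 253 100
```

```text
dial ellipse ((250.76983642578125, 99.10092163085938), (136.6303253173828, 141.99639892578125), 173.80230712890625) centre [0.528  0.2409 0.046 ]
outer [0.5253 0.2399] 0.0554190487424986 1199 face [0.5253 0.24  ] 0.040368206788487335 1117
mark(angle,slope) (np.float64(0.3546), np.float32(0.3479)) line (np.float64(0.3539), np.float32(0.2958)) diff line-mark -0.0007000000000000339
mark(angle,slope) (np.float64(0.3519), np.float32(0.348)) line (np.float64(0.3507), np.float32(0.2869)) diff line-mark -0.0011999999999999789
```

View pics/w4c.png

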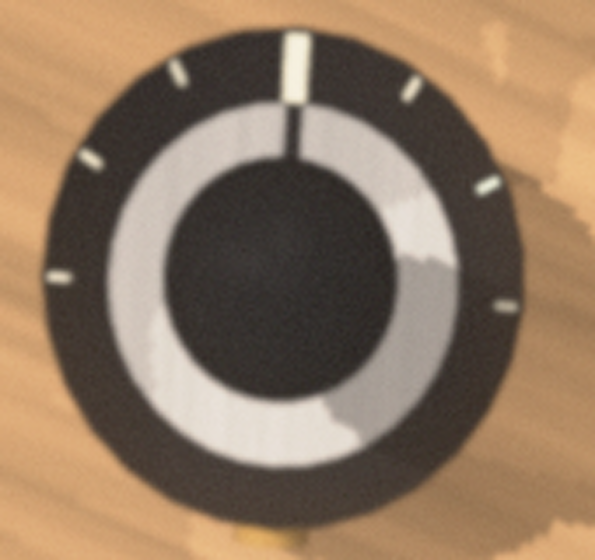

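The line now meets the long mark, within about 0.001 rad. The gripper is open and clear of everything, and the small valves were never approached.

```bash
python3 -c "
from station import arm
print(arm.job_done())"
```

```text
the job is handed in; nothing more can be done
None
```

The biggest valve is open: its line meets the long mark to within about 0.001 rad after a small turn back (the first turn went about 0.045 rad past), the ball is released, the small valves were not touched, and the job was handed in at about 8 s.

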